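# Hang the rinsed dip basket over its drip tray

## Task

First slide the drip tray fully home under the hook of the drying stand. Then draw the wire dip basket straight up out of its light beaker, without tipping the beaker or dragging it along, and hang the basket by its handle loop on the hook, left hanging still and free over the tray. Leave the other things on the bench where they are.

Things in the scene. Friction and masses are not known exactly. Their poses are not given: they have to be found in the camera images.
- stand: Drying stand, fixed to the bench. Origin on the bench under the hook's seat. White base plate 6 mm thick, x -55 to +110 mm, y -88 to +88 mm. Steel column, 16 mm diameter, 182 mm tall, at x +90 mm; from its top one steel hook of 8 mm round bar runs towards -x (open end towards the robot; yaw up to 0.25 rad), with its seat over the origin and an upturned tip.
- hook_seat (a point): Top of the hook's bar at its lowest point, where a loop rests: 180 mm above the bench, 90 mm in front of the column. Same axes as the stand: the hook's tip lies on the -x side. From the seat the bar rises only 6 mm on its way back to the column.
- hook_tip (a point): Top end of the hook's upturned tip: 42 mm to the -x side of the seat and 20 mm above it. The bar is 8 mm thick.
- tray (a joint): How far the drip tray is drawn out, in m, along the stand's +y (sideways, to the left): 0 is fully home against its stop, up to 0.11. It starts 0.05 to 0.095 out, slides stiffly in a straight line (about 1.2 N friction, stays where left).
- tray_end (a point): Middle of the upper edge of the tray's outer (+y) end, 33 mm above the bench; moves with the tray, same axes as the stand. White open tray 110 mm (x) by 170 mm (y), walls 26 mm high and 4 mm thick, underside 7 mm above the bench; when home this end is 85 mm from the hook's seat along y. Push the end face towards the stand's -y.
- beaker: Light white plastic beaker (about 60 g), loose, upright, 56 mm outer diameter, 105 mm tall, wall 3 mm, floor 5 mm thick; holds the dip basket. Origin at the centre of its underside, z up.
- basket: Steel wire dip basket (about 0.12 kg) standing in the beaker with about 5 mm of play all round. Origin: centre of its underside, z up. Round cage 40 mm diameter, 55 mm tall; on it a closed upright loop in its y-z plane: two 6 mm wires at y -20.5 and +20.5 mm rise to an arch. On the arch a grey plastic grip block, 14 mm (x) by 40 mm (y), from 130 to 166 mm above the origin.
- eye (a point): Underside of the top of the basket's arch, 127 mm above the basket's origin on its axis; rests on the hook's seat when hung. Same axes as the basket. Below it is the loop's open window: 35 mm wide (y), 72 mm high down to the cage's rim, its top sloping down by 12 mm at the sides. The hook passes through it along the basket's x axis, either way round.
- jar: Closed amber glass bottle, 64 mm diameter, 110 mm tall, loose bystander. Origin at the centre of its underside.
- jug: White plastic jug with a handle on its own +y side (turned to the right), 84 mm diameter, 110 mm tall, empty, loose bystander. Origin at the centre of its underside.
- meter: Small white bench meter, 100 by 130 mm, 43 mm tall, loose bystander. Origin at the centre of its underside.
Things that resemble listed ones, but are neither listed nor needed, are in the scene too. Several things look just like the basket: the one meant starts farthest to the robot's right.

How it is judged:
By the outcome, as a careful person would: the job done as asked, in the order asked, and still so for the second after the job is handed in, with the robot touching nothing.
It also fails if it takes over 64 s, if anything falls off the work surface, if the arm or the gripper's body presses on something with over 40 N, if the wrist force passes 120 N, or if a joint passes its speed limit or range.

## Robot

A 6-joint arm with a two-finger parallel gripper is mounted at the origin on the work surface. World frame = base frame: x ahead of the robot, y to its left, z up, the work surface at z = 0. Lengths are in m, angles in rad, forces in N, time in s.
With the tool pointing down it reaches from about 0.25 to 0.8 m from the base axis. Payload 8.5 kg.
Tool frame: the origin (TCP) lies at the very end of the fingers, on their centre line; the grasp point (between the pads) lies 19 mm behind it; z points along the fingers, y is the direction in which the jaws open and shut (so a half turn about z gives the same grasp; the last joint's range is limited). The gripper opens to 85 mm and grips with 20 to 120 N. Pads are 22 mm wide; open, the fingers measure 114 mm over their backs; the gripper's body (76 mm by 85 mm) begins 54 mm behind the grasp point. The pads swing forward as they close: fully open they stand 13 mm farther back than shut.
Start: joints at [-1.157, 0.238, -0.013, 1.319, 0, 1.571], TCP at [0.211, -0.481, 0.231] pointing down, gripper open.
Joint ranges: [-2.66, 2.66], [-1.03, 1.9], [-1.14, 1.46], [-1.82, 2.27], [-1.45, 1.34], [-3.14, 3.14]. Speed limits (rad/s): [2.22, 2.22, 2.79, 3.14, 3.14, 3.14].

## Interface

Orientations are given as a unit quaternion [x, y, z, w].
In Python, from plant import * gives the robot as it stands.
- The arm moves only by the tool jog_arm, never from a script. Its argument "deltas" is a list of rows, each a list of 3 entries, a list of its own where there are three numbers: the shift along the tool's x, y, z in cm, then the turn, a rotation vector about the tool's x, y, z in rad, then the finger opening in cm, from 0 to 8.54. In form: [[[x, y, z], [ax, ay, az], claw], ...]. A call has 1 to 12 rows; each row is the pose to reach, as a shift and turn from the pose measured when the call began, along the tool's axes at that moment; what a row does not reach only later rows make up. A row lasts 1/10 s, in which the tool goes at most 50 mm and 8.59 degrees, less where a joint would pass 70% of its speed; a pose out of reach is approached as far as the arm can. A call with a gripper value outside its range is refused whole. The fingers move at their own pace and stop on an object; "grip_force" is the grip in N (left out, the last holds). Time passes only in rows, so rows that repeat a pose let the fingers close. It gives the time, the measured TCP pose, the force and the opening at its end, in the units of the state.
- observe(): the state, without advancing time (a new reading comes with each control period).
- grab_frame(name): name is "scene" or "top"; returns the picture (420x560x3 uint8, red, green, blue); there is no depth.
- camera_params(name): a dict with "fovy" (degrees; the focal length in pixels is half the picture's height over the tangent of half this angle, whatever the lens; pixels are square), "cx", "cy" (the principal point, pixels), "k1" (the pictures are not rectified: a ray, as slopes to the right and down, at radius r is drawn at 1 + k1 r^2 times it, then the intrinsics apply), "extrinsics" (4x4, takes a point from camera to world coordinates). Camera axes: x right, y up, looking along -z (the intrinsics and any distortion apply to the point x, -y, -z); pixel columns grow to the right and rows downward; lengths in m; the calibration is good to about 2 mm. A picture is of the moment at which its call begins. camera_params takes no time and is no camera call.
- job_done(): hands the job in, once; it reports no verdict.
Trained networks look in the newest picture that a camera, given by its name, has taken for a name from the list of things; names that differ only in an ending like _2 or _b are one class to them, and where a whole thing is asked for, a point or a joint stands for the part that bears it (a point fixed in the world has none). Each returns a list of dicts, best first, with "confidence" (0 to 1); they miss things now and then, are a little off and sometimes report something else, mostly with a low value. They report only what shows in the picture. A call takes as long as a camera call. They do not tell look-alikes from the thing itself.
- boxes_of(query, camera): "xyz" ([x, y, z] in m, in world coordinates, good to about 4 mm: the middle of the surface that is visible of it).
- masks_of(query, camera): "mask" (420x560 bool, what is visible of it).
- tip_of(query, camera): "xyz" ([x, y, z] in m, in world coordinates, good to about 4 mm: a listed point, or the origin of a listed thing).
The state is a dict: "t": time; "joint_pos": joint angles; "joint_velocities": joint speeds; "joint_torque": joint torques, N m; "position": TCP position; "ee_rot": TCP orientation; "contact_force": force on the tool from outside, world axes, zero at the start; "moment": the same for the moment, N m; "gripper_width": finger opening in m.
Only numpy, scipy, OpenCV 4.12 (cv2) and the standard library are available. Lean on these libraries where they do the work, as an engineer would, in place of code of your own. Each camera call takes 0.05 s, during which the arm holds its last target.

## Working session

There is one attempt and no reset: what is moved stays moved. The work goes in short steps, Python scripts to look and compute and a tool call to move; the robot and the scene stay as the last step left them, time stands still between calls to the robot, and variables do not carry over. Pictures are saved under pics/ and viewed, and the job is handed in when it is done.

Besides the shell and the picture viewer there is one more tool, called after "Emit:" by a JSON object that holds its "fn" and its "kwargs". jog_arm: Moves the arm, as the interface text tells. Its arguments: {"type":"object","properties":{"deltas":{"type":"array","items":{"type":"array"}},"grip_force":{"type":"number"}},"required":["deltas"]}

```bash
ls; mkdir -p pics; cat > h.py <<'E'
from plant import *
import numpy as np, cv2
from scipy.spatial.transform import Rotation as R
def save(name,fn,crop=None,scale=1):
    im=grab_frame(name); 
    if crop: x0,y0,x1,y1=crop; im=im[y0:y1,x0:x1]
    im=cv2.resize(im,None,fx=scale,fy=scale,interpolation=cv2.INTER_CUBIC)
    cv2.imwrite('pics/'+fn,im[:,:,::-1])
def proj(name,p):
    c=camera_params(name);E=np.array(c['extrinsics']);q=np.linalg.inv(E)@np.append(p,1)
    s=np.array([q[0]/-q[2],-q[1]/-q[2]]);r2=s@s;s=s*(1+c['k1']*r2)
    f=210/np.tan(np.radians(c['fovy']/2));return s*f+[c['cx'],c['cy']]
def ray(name,u,v):
    c=camera_params(name);E=np.array(c['extrinsics']);f=210/np.tan(np.radians(c['fovy']/2))
    d=np.array([(u-c['cx'])/f,(v-c['cy'])/f]);s=d.copy()
    for _ in range(30): s=d/(1+c['k1']*(s@s))
    return E[:3,3],E[:3,:3]@np.array([s[0],-s[1],-1])
def atz(name,u,v,z):
    o,d=ray(name,u,v);return o+d*(z-o[2])/d[2]
E
python3 - <<'E'
from h import *
save('scene','s0.png');save('top','t0.png')
for cam in ('scene','top'):
    c=camera_params(cam);print(cam,c['fovy'],c['k1'],np.round(c['extrinsics'],3).tolist())
    for q in ['hook_seat','hook_tip','tray_end','beaker','basket','eye','stand']:
        for d in tip_of(q,cam)[:6]: print(cam,q,round(d['confidence'],2),np.round(d['xyz'],3), np.round(proj(cam,d['xyz'])))
s=observe();print(s['t'],s['ee_rot'],s['position'])
E
```

```text
pics
scene 54.06586348642362 0.014749606161480794 [[0.656, -0.635, 0.408, 0.914], [0.755, 0.561, -0.34, -0.304], [-0.013, 0.531, 0.847, 0.985], [0.0, 0.0, 0.0, 1.0]]
scene hook_seat 0.58 [0.583 0.078 0.177] [313. 210.]
scene hook_tip 0.81 [0.537 0.088 0.196] [303. 190.]
scene tray_end 0.79 [0.618 0.246 0.034] [364. 211.]
scene beaker 0.84 [ 0.466 -0.14  -0.002] [217. 264.]
scene basket 0.8 [0.396 0.088 0.002] [267. 198.]
scene basket 0.63 [ 0.461 -0.134  0.006] [218. 260.]
scene basket 0.61 [ 0.392 -0.057 -0.001] [225. 227.]
scene eye 0.68 [0.402 0.085 0.126] [266. 174.]
scene eye 0.58 [ 0.392 -0.048  0.128] [222. 200.]
scene eye 0.5 [ 0.465 -0.133  0.133] [211. 238.]
scene stand 0.8 [ 0.577  0.076 -0.   ] [307. 244.]
scene stand 0.72 [0.581 0.071 0.176] [310. 211.]
top 57.782223963044714 0.013210578632321978 [[-0.018, 0.987, -0.162, 0.359], [-1.0, -0.015, 0.015, 0.036], [0.012, 0.162, 0.987, 1.165], [0.0, 0.0, 0.0, 1.0]]
top hook_seat 0.85 [0.582 0.082 0.177] [251. 190.]
top hook_tip 0.63 [0.537 0.084 0.202] [250. 205.]
top tray_end 0.8 [0.618 0.245 0.035] [199. 190.]
top beaker 0.6 [ 0.465 -0.14   0.   ] [327. 239.]
top basket 0.76 [ 0.394 -0.052 -0.001] [298. 263.]
top basket 0.75 [ 0.397  0.087 -0.004] [253. 263.]
top basket 0.64 [ 0.465 -0.137  0.006] [326. 239.]
top eye 0.71 [0.539 0.087 0.202] [249. 205.]
top eye 0.7 [ 0.39  -0.051  0.125] [302. 263.]
top eye 0.52 [0.402 0.088 0.125] [250. 259.]
top eye 0.47 [ 0.462 -0.137  0.128] [332. 236.]
top stand 0.61 [ 0.58   0.079 -0.001] [255. 203.]
0.8 [ 9.78671823e-01  2.05429946e-01  7.45993975e-06 -2.84129682e-05] [ 0.21108599 -0.48065466  0.23129673]
```

View pics/s0.png

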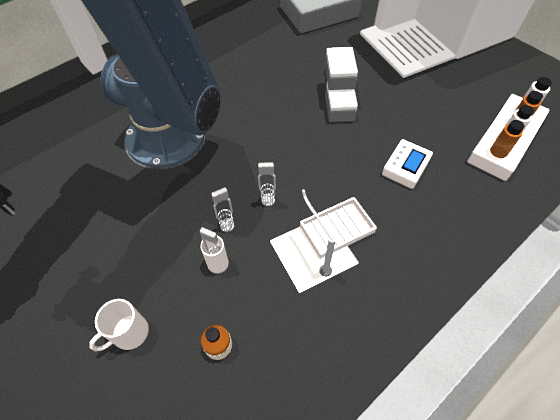

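View pics/t0.png

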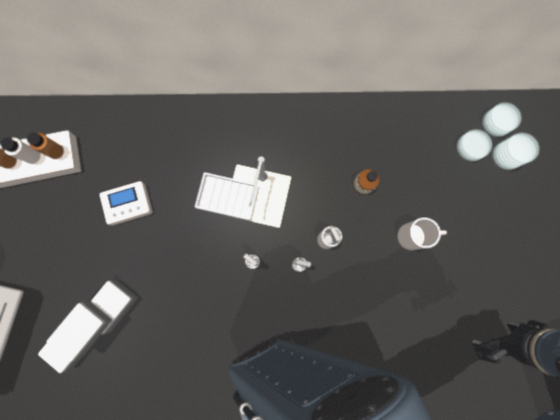

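The pictures show three candidate baskets (scene pixels): A at (267,185), B at (224,210) and C at (213,245). C stands in the white beaker and lies farthest to the robot's right (y≈-0.137), so it fits the description. I'll confirm in enlarged crops and measure the orientations.

```bash
python3 - <<'E'
from h import *
a=grab_frame('scene');b=grab_frame('top')
cv2.imwrite('pics/c1.png',cv2.resize(a[165:305,180:390],None,fx=3.8,fy=3.8,interpolation=cv2.INTER_CUBIC)[:,:,::-1])
cv2.imwrite('pics/c2.png',cv2.resize(b[145:285,185:385],None,fx=4,fy=4,interpolation=cv2.INTER_CUBIC)[:,:,::-1])
E
```

```text
(no output)
```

View pics/c1.png

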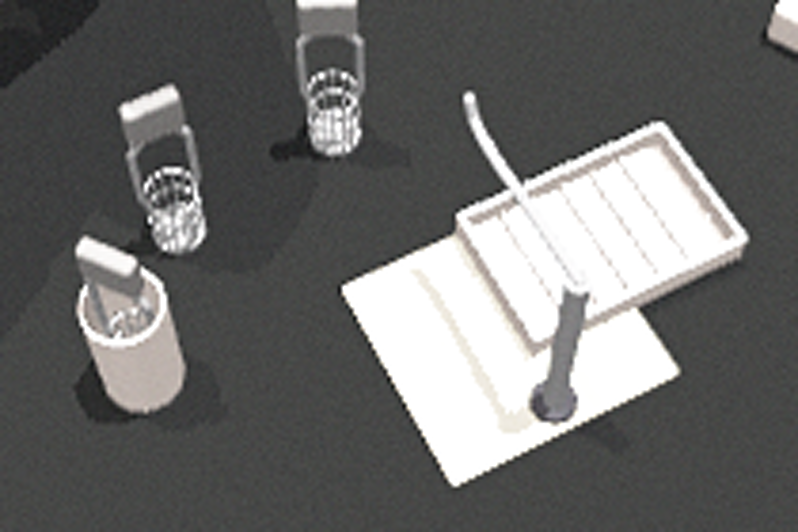

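View pics/c2.png

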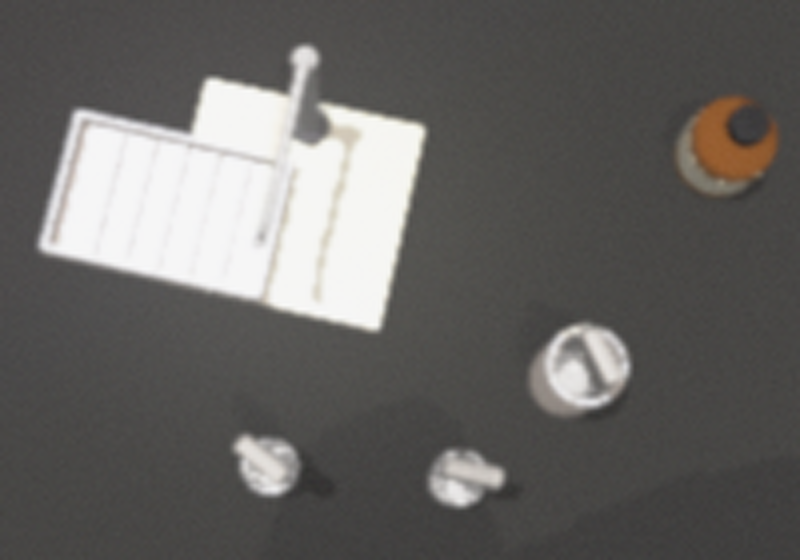

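```bash
python3 - <<'E'
from h import *
T=lambda x,y,z: atz('top',185+x/4,145+y/4,z)
S=lambda x,y,z: atz('scene',180+x/3.8,165+y/3.8,z)
def ang(a,b): d=b-a; return np.round([np.hypot(*d[:2]),np.degrees(np.arctan2(d[1],d[0]))],3)
print('base top')
A,B,C=T(205,78,.006),T(425,125,.006),T(380,330,.006);print(A,B,C,ang(B,A),ang(C,B))
A,B,C=S(457,486,.006),S(342,290,.006),S(678,373,.006);print('scene corners',A,B,C,ang(A,B),ang(A,C))
A,B=T(75,110,.033),T(40,250,.033);print('tray end',(A+B)/2,ang(B,A))
A,B=S(660,125,.033),S(745,240,.033);print('tray end S',A,B,(A+B)/2,ang(A,B))
A,B=S(460,215,.033),S(660,125,.033);print('tray long S',ang(A,B))
A,B=T(40,250,.033),T(265,300,.033);print('tray long T',ang(B,A))
A,B=S(82,242,.171),S(137,269,.171);print('block S',(A+B)/2,ang(A,B))
A,B=T(590,332,.171),T(615,383,.171);print('block T',(A+B)/2,ang(A,B))
for cam in('scene','top'):
  m=masks_of('basket',cam)
  for d in m: 
    v,u=np.nonzero(d['mask']);print(cam,d['confidence'],u.mean(),v.mean(),u.min(),u.max(),v.min(),v.max(),len(u))
  for q in ['hook_seat','hook_tip','eye','tray_end','beaker']:
    for d in tip_of(q,cam)[:4]: print(cam,q,round(d['confidence'],2),np.round(d['xyz'],4))
E
```

```text
base top
[0.70427442 0.13585334 0.006     ] [ 0.66375293 -0.03631526  0.006     ] [0.50252819 0.00221319 0.006     ] [ 0.177 76.756] [  0.166 -13.44 ]
scene corners [ 0.66798472 -0.03241617  0.006     ] [0.50893189 0.00440336 0.006     ] [0.70790414 0.13463853 0.006     ] [1.63000e-01 1.66966e+02] [ 0.172 76.561]
tray end [0.61811252 0.24526287 0.033     ] [  0.111 -12.972]
tray end S [0.57042913 0.25677593 0.033     ] [0.67528475 0.23105592 0.033     ] [0.62285694 0.24391593 0.033     ] [  0.108 -13.782]
tray long S [ 0.165 75.804]
tray long T [ 0.174 76.445]
block S [ 0.46833303 -0.13622097  0.171     ] [ 0.039 20.7  ]
block T [ 0.46163218 -0.1385852   0.171     ] [ 3.70000e-02 -1.56172e+02]
scene 0.83 222.56643356643357 209.32692307692307 211 234 187 230 572
scene 0.57 266.47113163972284 183.74826789838338 258 275 162 205 433
scene 0.55 209.36040609137055 236.26395939086294 200 219 228 250 197
scene 0.37 337.98130841121497 225.7220642015441 300 375 197 257 2461
scene hook_seat 0.61 [0.5806 0.0765 0.1798]
scene hook_tip 0.63 [0.5322 0.0843 0.1925]
scene eye 0.84 [0.4007 0.0836 0.1261]
scene eye 0.71 [ 0.3911 -0.0469  0.1281]
scene eye 0.49 [ 0.4635 -0.1353  0.1333]
scene tray_end 0.82 [0.6204 0.2468 0.033 ]
scene beaker 0.6 [ 0.4664 -0.1396 -0.0019]
top 0.75 300.0509554140127 264.1592356687898 293 309 258 270 157
top 0.52 331.48636363636365 236.02272727272728 323 340 227 244 220
top 0.5 251.78531073446328 260.4632768361582 244 259 254 267 177
top hook_seat 0.82 [0.5834 0.0809 0.1794]
top hook_tip 0.7 [0.5396 0.0843 0.1989]
top eye 0.64 [ 0.389  -0.0536  0.1262]
top eye 0.52 [0.4038 0.0871 0.1237]
top eye 0.49 [ 0.4601 -0.1371  0.129 ]
top tray_end 0.66 [0.6203 0.2461 0.0339]
top tray_end 0.55 [ 0.4595 -0.1339  0.1269]
top beaker 0.67 [ 0.4639 -0.1403  0.0032]
```

```bash
python3 - <<'E'
from h import *
a=np.mean([grab_frame('scene').astype(float) for _ in range(4)],0).astype(np.uint8);b=np.mean([grab_frame('top').astype(float) for _ in range(4)],0).astype(np.uint8)
A=cv2.resize(a[220:280,190:240],None,fx=8,fy=8,interpolation=cv2.INTER_NEAREST)
B=cv2.resize(b[215:265,300:350],None,fx=8,fy=8,interpolation=cv2.INTER_NEAREST)
B=np.pad(B,((0,80),(0,0),(0,0)))
cv2.imwrite('pics/c3.png',np.hstack([A,B[:480]])[:,:,::-1])
fs=[np.array(observe()['contact_force']) for _ in range(3)];print(fs)
E
```

```text
[array([-0.01001048, -1.13781896,  0.32011422]), array([-0.01001048, -1.13781896,  0.32011422]), array([-0.01001048, -1.13781896,  0.32011422])]
```

View pics/c3.png

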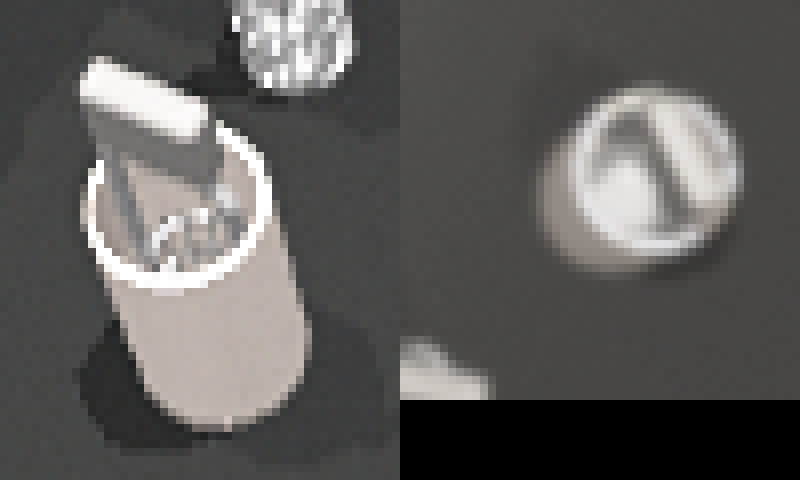

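```bash
cat >> h.py <<'E'
def tri(p,q):
    o1,d1=ray('scene',*p);o2,d2=ray('top',*q)
    A=np.stack([d1,-d2],1);t=np.linalg.lstsq(A,o2-o1,rcond=None)[0]
    a=o1+d1*t[0];b=o2+d2*t[1];return (a+b)/2,np.linalg.norm(a-b)
E
python3 - <<'E'
from h import *
s=lambda x,y:(190+x/8-.5,220+y/8-.5); t=lambda x,y:(300+x/8-.5,215+y/8-.5)
print('block',tri(s(147,97),t(285,150)),atz('scene',*s(147,97),.171),atz('top',*t(285,150),.171))
print('rim',tri(s(177,205),t(257,168)),atz('scene',*s(177,205),.105),atz('top',*t(257,168),.105))
for f,n,a,b in((s,'scene',(87,68),(205,123)),(t,'top',(265,103),(305,198))):
    d=atz(n,*f(*b),.171)-atz(n,*f(*a),.171);print(n,np.hypot(*d[:2]),np.degrees(np.arctan2(d[1],d[0])))
E
```

```text
block (array([ 0.46493387, -0.13711368,  0.17006405]), np.float64(0.0010742416330329577)) [ 0.46574589 -0.13685396  0.171     ] [ 0.46457225 -0.13742175  0.171     ]
rim (array([ 0.46548481, -0.13854355,  0.10564141]), np.float64(0.0005357917054699623)) [ 0.46530426 -0.13819664  0.105     ] [ 0.46541787 -0.13888451  0.105     ]
scene 0.0392924797370768 21.839404691690287
top 0.03364724012434339 -159.5134093149375
```

```bash
cat >> h.py <<'E'
SEAT=np.array([.580,.077]);YAW=np.radians(-13.4)
SX=np.array([np.cos(YAW),np.sin(YAW)]);SY=np.array([-np.sin(YAW),np.cos(YAW)])
def plan(*targets):
    """targets: (x,y,z,ydir_deg) -> tool cm, rotvec"""
    s=observe();R0=R.from_quat(s['ee_rot']);p0=np.array(s['position'])
    print('t',round(s['t'],2),'pos',np.round(p0,4),'ydir',np.round(np.degrees(np.arctan2(*R0.as_matrix()[1::-1,1])),2),'zax',np.round(R0.as_matrix()[:,2],3),'w',round(s['gripper_width'],4),'F',np.round(s['contact_force'],1))
    for x,y,z,a in targets:
        a=np.radians(a);yy=np.array([np.cos(a),np.sin(a),0]);zz=np.array([0,0,-1.]);xx=np.cross(yy,zz)
        R1=R.from_matrix(np.stack([xx,yy,zz],1))
        print(np.round(100*R0.inv().apply(np.array([x,y,z])-p0),2).tolist(),np.round((R0.inv()*R1).as_rotvec(),3).tolist())
E
python3 - <<'E'
from h import *
f=lambda d:(SEAT+SY*d)
for d in (.174,.2,.096): print(d,f(d))
p=f(.205);plan((.211,-.481,.3,-66.3),(*p,.3,-13.4),(*p,.013,-13.4))
E
```

```text
0.174 [0.62032414 0.246263  ]
0.2 [0.62634958 0.27155518]
0.096 [0.6022478  0.17038648]
t 1.9 pos [ 0.2111 -0.4807  0.2313] ydir -66.29 zax [-0.  0. -1.] w 0.0854 F [-0.  -1.1  0.3]
[-0.02, 0.03, -6.87] [-0.0, 0.0, 0.0]
[68.57, -52.57, -6.87] [-0.0, -0.0, -0.923]
[68.57, -52.57, 21.83] [-0.0, -0.0, -0.923]
```

Emit:
{"fn": "jog_arm", "kwargs": {"deltas": [[[0,0,-5],[0,0,0],0],[[3,-2,-6.9],[0,0,0],0],[[68.57,-52.57,-6.87],[0,0,-0.923],0],[[68.57,-52.57,-6.87],[0,0,-0.923],0],[[68.57,-52.57,-6.87],[0,0,-0.923],0],[[68.57,-52.57,-6.87],[0,0,-0.923],0],[[68.57,-52.57,-6.87],[0,0,-0.923],0],[[68.57,-52.57,-6.87],[0,0,-0.923],0],[[68.57,-52.57,-6.87],[0,0,-0.923],0],[[68.57,-52.57,-6.87],[0,0,-0.923],0],[[68.57,-52.57,-6.87],[0,0,-0.923],0],[[68.57,-52.57,-6.87],[0,0,-0.923],0]], "grip_force": 30}}

```text
t: 3.1
position: [0.4709, -0.0094, 0.3004]
ee_rot: [0.785, 0.62, 0.0, 0.0]
contact_force: [1.6, -0.7, -0.1]
gripper_width: -0.0
```

```bash
python3 - <<'E'
from h import *
p=SEAT+SY*.205;plan((*p,.3,-13.4),(*p,.013,-13.4))
E
```

```text
t 3.1 pos [ 0.4709 -0.0094  0.3004] ydir -13.39 zax [ 0.001 -0.    -1.   ] w -0.0 F [ 1.6 -0.7 -0.1]
[31.43, 8.62, 0.05] [0.001, -0.0, 0.0]
[31.43, 8.6, 28.75] [0.001, -0.0, 0.0]
```

Emit:
{"fn": "jog_arm", "kwargs": {"deltas": [[[31.4,8.6,0],[0,0,0],0],[[31.4,8.6,0],[0,0,0],0],[[31.4,8.6,0],[0,0,0],0],[[31.4,8.6,0],[0,0,0],0],[[31.4,8.6,0],[0,0,0],0],[[31.4,8.6,0],[0,0,0],0],[[31.4,8.6,5],[0,0,0],0],[[31.4,8.6,10],[0,0,0],0],[[31.4,8.6,15],[0,0,0],0],[[31.4,8.6,20],[0,0,0],0],[[31.4,8.6,24],[0,0,0],0],[[31.4,8.6,24],[0,0,0],0]]}}

```text
t: 4.3
position: [0.6232, 0.2744, 0.0537]
ee_rot: [0.785, 0.62, -0.005, -0.001]
contact_force: [-1.1, -0.6, -0.3]
gripper_width: 0.0002
```

```bash
python3 - <<'E'
from h import *
q=lambda d:(*(SEAT+SY*d),.014,-13.4)
plan(q(.205),q(.15),q(.11),q(.096),q(.09))
save('top','t1.png',(150,120,350,270),4)
E
```

```text
t 4.3 pos [0.6232 0.2744 0.0537] ydir -13.39 zax [-0.01  -0.005 -1.   ] w 0.0002 F [-1.1 -0.6 -0.3]
[0.33, 0.41, 3.97] [-0.009, 0.007, 0.0]
[-5.17, 0.41, 4.01] [-0.009, 0.007, 0.0]
[-9.17, 0.4, 4.03] [-0.009, 0.007, 0.0]
[-10.57, 0.4, 4.04] [-0.009, 0.007, 0.0]
[-11.17, 0.4, 4.05] [-0.009, 0.007, 0.0]
```

View pics/t1.png

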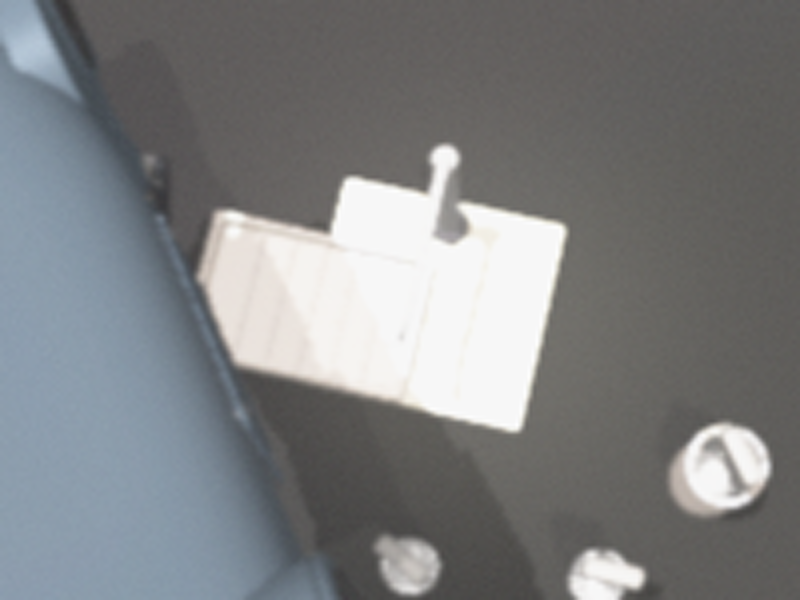

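Emit:
{"fn": "jog_arm", "kwargs": {"deltas": [[[0.3,0.4,2],[-0.009,0.007,0],0],[[0.3,0.4,4],[-0.009,0.007,0],0],[[-1.5,0.4,4],[-0.009,0.007,0],0],[[-3,0.4,4],[-0.009,0.007,0],0],[[-4.5,0.4,4],[-0.009,0.007,0],0],[[-6,0.4,4],[-0.009,0.007,0],0],[[-7.5,0.4,4],[-0.009,0.007,0],0],[[-8.7,0.4,4],[-0.009,0.007,0],0],[[-9.4,0.4,4],[-0.009,0.007,0],0],[[-9.8,0.4,4],[-0.009,0.007,0],0],[[-10,0.4,4],[-0.009,0.007,0],0],[[-10,0.4,4],[-0.009,0.007,0],0]]}}

```text
t: 5.55
position: [0.6058, 0.1768, 0.0181]
ee_rot: [0.785, 0.62, 0.003, 0.001]
contact_force: [0.4, 0.7, 0.3]
gripper_width: -0.0
```

```bash
python3 - <<'E'
from h import *
q=lambda d:(*(SEAT+SY*d),.014,-13.4)
plan(q(.1),q(.096),q(.09))
save('scene','s2.png',(230,150,430,300),4)
E
```

```text
t 5.55 pos [0.6058 0.1768 0.0181] ydir -13.4 zax [ 0.005  0.002 -1.   ] w -0.0 F [0.4 0.7 0.3]
[-0.3, -0.2, 0.41] [0.004, -0.003, 0.0]
[-0.7, -0.2, 0.41] [0.004, -0.003, 0.0]
[-1.3, -0.2, 0.41] [0.004, -0.003, 0.0]
```

View pics/s2.png

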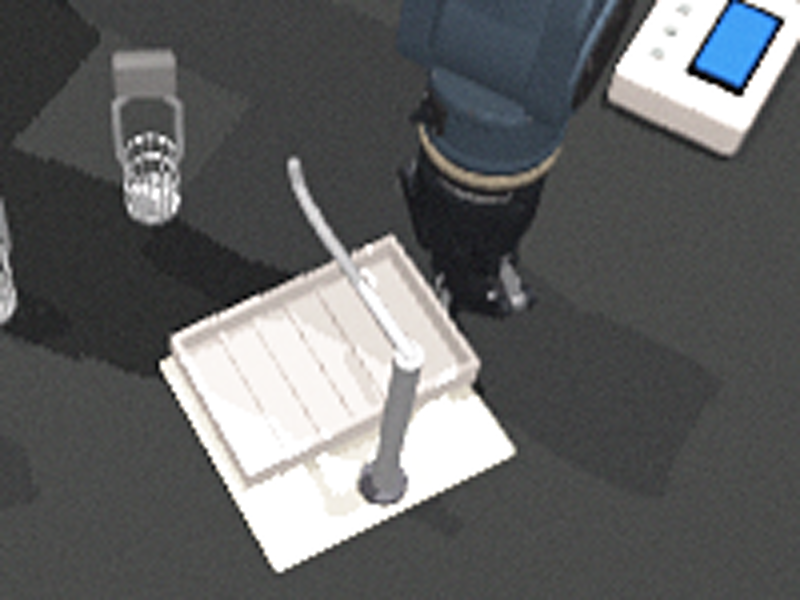

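Emit:
{"fn": "jog_arm", "kwargs": {"deltas": [[[-0.3,-0.2,0],[0,0,0],0],[[-0.5,-0.2,0],[0,0,0],0],[[-0.7,-0.2,0],[0,0,0],0],[[-0.7,-0.2,0],[0,0,0],0]]}}

```text
t: 6.0
position: [0.6019, 0.1706, 0.0179]
ee_rot: [0.785, 0.62, 0.002, 0.001]
contact_force: [0.5, 2.3, -0.6]
gripper_width: -0.0002
```

Emit:
{"fn": "jog_arm", "kwargs": {"deltas": [[[-0.2,0,0],[0,0,0],0],[[-0.4,0,0],[0,0,0],0],[[-0.4,0,0],[0,0,0],0]]}}

```text
t: 6.3
position: [0.6019, 0.1704, 0.0181]
ee_rot: [0.784, 0.621, 0.005, -0.002]
contact_force: [2.6, 18.3, -4.8]
gripper_width: -0.0003
```

```bash
python3 - <<'E'
from h import *
q=lambda d:(*(SEAT+SY*d),.018,-13.4)
plan(q(.096),q(.09))
save('scene','s3.png',(230,150,430,300),4)
E
```

```text
t 6.3 pos [0.6019 0.1704 0.0181] ydir -13.25 zax [ 0.006  0.009 -1.   ] w -0.0003 F [ 2.6 18.3 -4.8]
[0.01, 0.04, 0.01] [0.004, -0.01, 0.003]
[-0.59, 0.04, 0.0] [0.004, -0.01, 0.003]
```

View pics/s3.png

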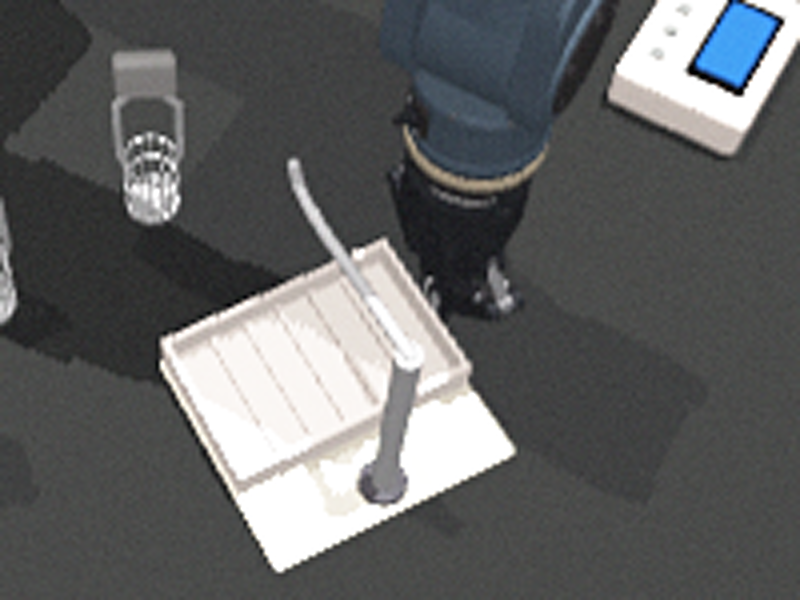

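```bash
python3 - <<'E'
from h import *
p=SEAT+SY*.15
plan((*p,.02,-13.4),(*p,.3,-13.4),(.465,-.137,.3,21.2))
E
```

```text
t 6.35 pos [0.6019 0.1704 0.0181] ydir -13.25 zax [ 0.006  0.009 -1.   ] w -0.0001 F [ 2.2 17.6 -5.2]
[5.41, 0.05, -0.14] [0.004, -0.01, 0.003]
[5.68, 0.16, -28.14] [0.004, -0.01, 0.003]
[-32.78, -6.17, -28.54] [0.007, -0.008, -0.601]
```

Emit:
{"fn": "jog_arm", "kwargs": {"deltas": [[[2,0,0],[0,0,0],0],[[5.4,0,-0.2],[0,0,0],0],[[5.7,0.1,-5],[0.004,-0.01,0],0],[[5.7,0.1,-10],[0.004,-0.01,0],0],[[5.7,0.1,-15],[0.004,-0.01,0],0],[[5.7,0.1,-20],[0.004,-0.01,0],0],[[5.7,0.1,-25],[0.004,-0.01,0],0],[[5.7,0.1,-28],[0.004,-0.01,0],0],[[-32.8,-6.2,-28.5],[0.007,-0.008,-0.6],8.5],[[-32.8,-6.2,-28.5],[0.007,-0.008,-0.6],8.5],[[-32.8,-6.2,-28.5],[0.007,-0.008,-0.6],8.5],[[-32.8,-6.2,-28.5],[0.007,-0.008,-0.6],8.5]]}}

```text
t: 7.55
position: [0.5378, 0.0397, 0.2993]
ee_rot: [0.566, 0.824, -0.0, 0.0]
contact_force: [1.3, -0.2, 0.7]
gripper_width: 0.0583
```

```bash
python3 - <<'E'
from h import *
plan((.465,-.137,.3,21.2),(.465,-.137,.13,21.2))
E
```

```text
t 7.55 pos [0.5378 0.0397 0.2993] ydir 21.05 zax [-0.    -0.001 -1.   ] w 0.0583 F [ 1.3 -0.2  0.7]
[-13.88, -13.14, -0.06] [-0.001, 0.0, -0.003]
[-13.87, -13.13, 16.94] [-0.001, 0.0, -0.003]
```

Emit:
{"fn": "jog_arm", "kwargs": {"deltas": [[[-13.9,-13.1,0],[0,0,0],8.5],[[-13.9,-13.1,0],[0,0,0],8.5],[[-13.9,-13.1,0],[0,0,0],8.5],[[-13.9,-13.1,0],[0,0,0],8.5],[[-13.9,-13.1,0],[0,0,0],8.5],[[-13.9,-13.1,4],[0,0,0],8.5],[[-13.9,-13.1,8],[0,0,0],8.5],[[-13.9,-13.1,8],[0,0,0],8.5],[[-13.9,-13.1,8],[0,0,0],8.5]]}}

```text
t: 8.45
position: [0.4656, -0.1366, 0.2202]
ee_rot: [0.566, 0.825, -0.001, -0.0]
contact_force: [-0.5, -0.3, 0.0]
gripper_width: 0.085
```

```bash
python3 - <<'E'
from h import *
plan((.465,-.137,.13,21.2))
save('scene','s4.png',(150,150,310,290),4);save('top','t4.png')
for cam in('scene','top'):
  for q in ['eye','tray_end','beaker']:
    for d in tip_of(q,cam)[:3]: print(cam,q,round(d['confidence'],2),np.round(d['xyz'],4))
E
```

```text
t 8.45 pos [ 0.4656 -0.1366  0.2202] ydir 21.08 zax [-0.001 -0.001 -1.   ] w 0.085 F [-0.5 -0.3  0. ]
[-0.01, -0.06, 9.02] [-0.001, 0.0, -0.002]
scene eye 0.65 [0.398  0.085  0.1275]
scene eye 0.57 [ 0.4662 -0.1337  0.1269]
scene eye 0.49 [ 0.3902 -0.0489  0.1268]
scene tray_end 0.74 [0.5965 0.1587 0.0356]
scene beaker 0.64 [ 0.4664 -0.1394 -0.0009]
top eye 0.72 [ 0.4594 -0.137   0.1271]
top eye 0.59 [ 0.3888 -0.0515  0.1249]
top eye 0.57 [0.4022 0.0906 0.1252]
top tray_end 0.75 [0.5958 0.1612 0.0328]
top beaker 0.67 [ 0.4639 -0.1406  0.    ]
```

View pics/s4.png

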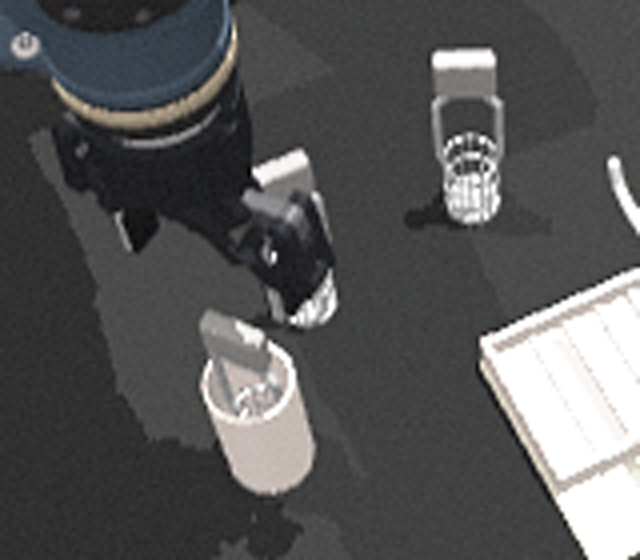

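View pics/t4.png

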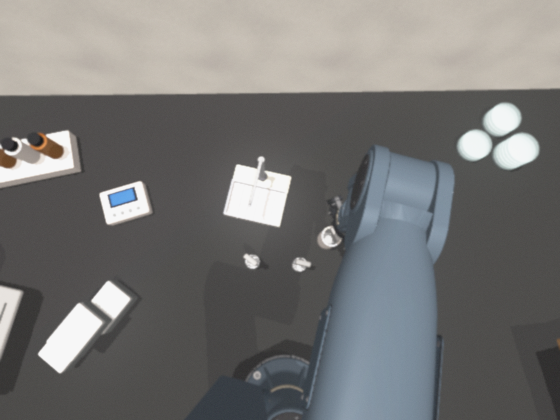

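Emit:
{"fn": "jog_arm", "kwargs": {"deltas": [[[0,-0.1,3],[0,0,0],8.5],[[0,-0.1,6],[0,0,0],8.5],[[0,-0.1,8],[0,0,0],7],[[0,-0.1,9],[0,0,0],6],[[0,-0.1,9],[0,0,0],5.2],[[0,-0.1,9],[0,0,0],5.2]], "grip_force": 20}}

```text
t: 9.45
position: [0.4655, -0.1378, 0.131]
ee_rot: [0.566, 0.824, 0.0, 0.001]
contact_force: [0.5, -1.3, -0.2]
gripper_width: 0.0526
```

```bash
python3 - <<'E'
from h import *
plan((.465,-.137,.13,21.2))
save('scene','s5.png',(180,200,260,290),6)
E
```

```text
t 9.45 pos [ 0.4655 -0.1378  0.131 ] ydir 21.05 zax [ 0.002 -0.001 -1.   ] w 0.0526 F [ 0.5 -1.3 -0.2]
[0.09, -0.02, 0.1] [0.001, 0.002, -0.003]
```

View pics/s5.png

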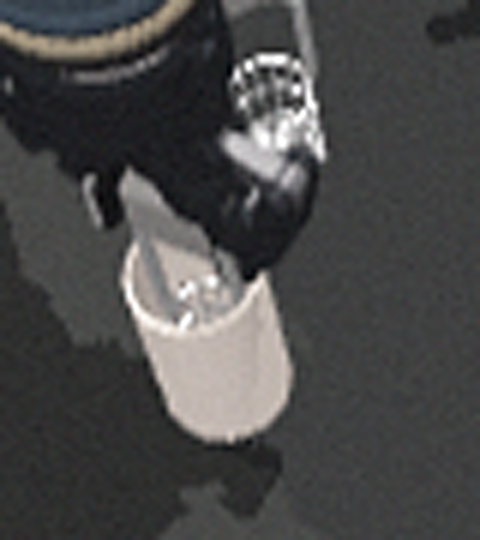

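```bash
python3 - <<'E'
from h import *
im=grab_frame('scene')
k=10;x0,y0=190,210
A=cv2.resize(im[y0:y0+55,x0:x0+50],None,fx=k,fy=k,interpolation=cv2.INTER_CUBIC);B=A.copy()
s=observe();p=np.array(s['position']);a=np.radians(21.05);yy=np.array([np.cos(a),np.sin(a),0]);xx=np.array([-np.sin(a),np.cos(a),0])
def poly(pts,col):
    q=[tuple(int(v) for v in ((proj('scene',P)-[x0,y0]+.5)*k)) for P in pts]
    cv2.polylines(B,[np.array(q)],True,col,1)
for sg in(-1,1):
    c=p+yy*sg*.0263
    poly([c-xx*.011,c+xx*.011,c+xx*.011+[0,0,.03],c-xx*.011+[0,0,.03]],(0,255,0))
    c=np.array([.465,-.137,0])+yy*sg*.02
    poly([c-xx*.007+[0,0,.135],c+xx*.007+[0,0,.135],c+xx*.007+[0,0,.171],c-xx*.007+[0,0,.171]],(255,0,0))
cv2.imwrite('pics/s6.png',cv2.resize(np.hstack([A,B]),None,fx=.8,fy=.8)[:,:,::-1])
E
```

```text
(no output)
```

View pics/s6.png

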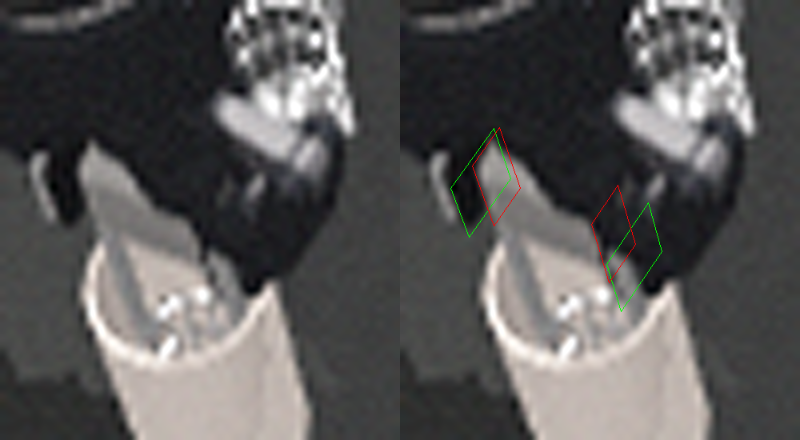

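Emit:
{"fn": "jog_arm", "kwargs": {"deltas": [[[0.05,0.1,0.1],[0,0,0],5],[[0.05,0.1,0.1],[0,0,0],4.7],[[0.05,0.1,0.1],[0,0,0],4.4],[[0.05,0.1,0.1],[0,0,0],4.1],[[0.05,0.1,0.1],[0,0,0],3.8],[[0.05,0.1,0.1],[0,0,0],3.5],[[0.05,0.1,0.1],[0,0,0],3.5]], "grip_force": 30}}

```text
t: 10.25
position: [0.4662, -0.1372, 0.1306]
ee_rot: [0.566, 0.824, -0.0, 0.001]
contact_force: [-2.7, -0.1, 5.0]
gripper_width: 0.0399
```

```bash
python3 - <<'E'
from h import *
plan()
save('scene','s7.png',(190,210,270,280),8)
for cam in('scene','top'):
    for d in tip_of('beaker',cam)[:3]: print(cam,round(d['confidence'],2),np.round(d['xyz'],4))
E
```

```text
t 10.25 pos [ 0.4662 -0.1372  0.1306] ydir 21.04 zax [ 0.002 -0.002 -1.   ] w 0.0399 F [-2.7 -0.1  5. ]
scene 0.93 [ 0.4665 -0.1377  0.0006]
top 0.67 [ 0.4639 -0.1406  0.    ]
```

View pics/s7.png

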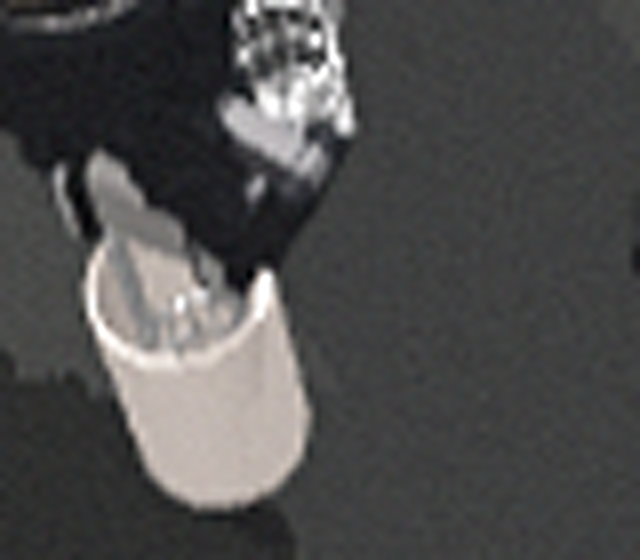

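Emit:
{"fn": "jog_arm", "kwargs": {"deltas": [[[0,0,-0.5],[0,0,0],3.5],[[0,0,-1],[0,0,0],3.5],[[0,0,-1.5],[0,0,0],3.5],[[0,0,-1.5],[0,0,0],3.5]], "grip_force": 40}}

```text
t: 10.8
position: [0.4667, -0.1373, 0.1464]
ee_rot: [0.566, 0.824, 0.0, 0.002]
contact_force: [0.5, 0.2, -1.0]
gripper_width: 0.04
```

```bash
python3 - <<'E'
from h import *
plan()
save('scene','s8.png',(190,210,270,280),8)
save('top','t8.png',(290,200,370,270),8)
E
```

```text
t 10.8 pos [ 0.4667 -0.1373  0.1464] ydir 21.04 zax [ 0.004 -0.002 -1.   ] w 0.04 F [ 0.5  0.2 -1. ]
```

View pics/s8.png

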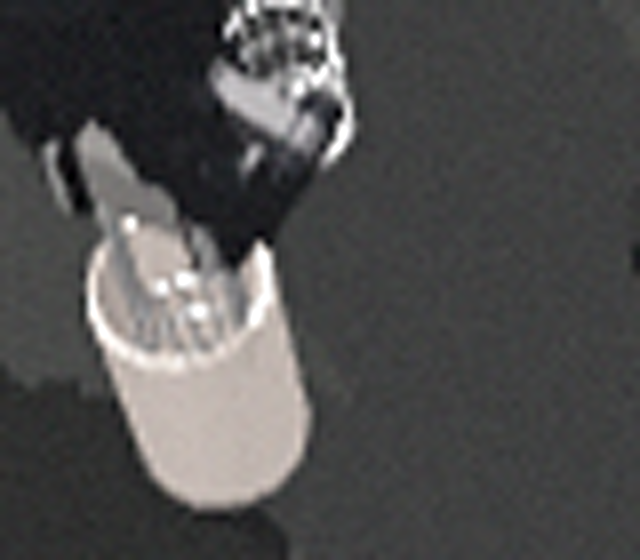

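View pics/t8.png

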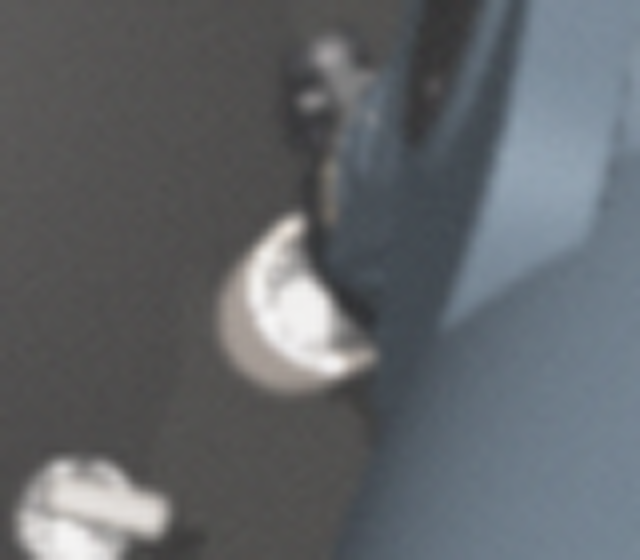

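Emit:
{"fn": "jog_arm", "kwargs": {"deltas": [[[0,0,-1],[0,0,0],3.5],[[0,0,-2.5],[0,0,0],3.5],[[0,0,-4],[0,0,0],3.5],[[0,0,-5],[0,0,0],3.5],[[0,0,-5],[0,0,0],3.5]]}}

```text
t: 11.4
position: [0.467, -0.1373, 0.1972]
ee_rot: [0.566, 0.824, 0.0, 0.003]
contact_force: [-0.1, 0.4, -0.8]
gripper_width: 0.0398
```

```bash
python3 - <<'E'
from h import *
plan()
save('scene','s9.png',(190,190,270,280),6)
E
```

```text
t 11.4 pos [ 0.467  -0.1373  0.1972] ydir 21.04 zax [ 0.005 -0.003 -1.   ] w 0.0398 F [-0.1  0.4 -0.8]
```

View pics/s9.png

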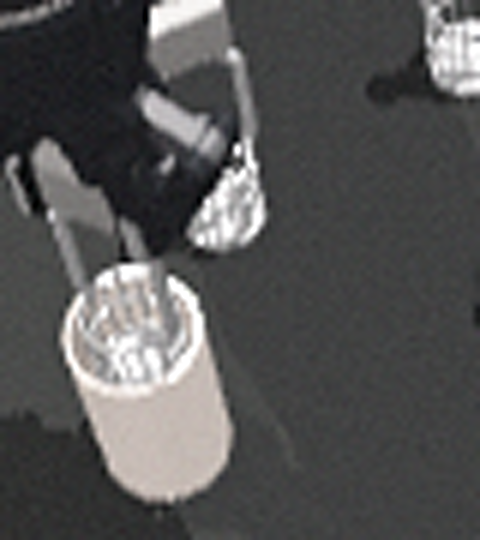

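```bash
python3 - <<'E'
from h import *
p=SEAT-SX*.09
plan((.467,-.137,.305,21.2),(*p,.305,76.6),(*p,.221,76.6))
E
```

```text
t 11.45 pos [ 0.4666 -0.1372  0.1962] ydir 21.04 zax [ 0.004 -0.002 -1.   ] w 0.0393 F [ 0.5 -0.3 -2.6]
[-0.04, 0.08, -10.88] [0.003, 0.004, -0.003]
[20.97, 10.89, -10.92] [0.001, 0.005, -0.97]
[21.0, 10.86, -2.52] [0.001, 0.005, -0.97]
```

Emit:
{"fn": "jog_arm", "kwargs": {"deltas": [[[0,0.05,-2],[0.003,0.004,0],3.5],[[0,0.05,-4],[0.003,0.004,0],3.5],[[0,0.08,-6.5],[0.003,0.004,0],3.5],[[0,0.08,-9],[0.003,0.004,0],3.5],[[0,0.08,-10.9],[0.003,0.004,0],3.5],[[0,0.08,-10.9],[0.003,0.004,0],3.5]]}}

```text
t: 12.05
position: [0.4677, -0.1368, 0.3067]
ee_rot: [0.566, 0.824, 0.0, 0.001]
contact_force: [0.8, -1.0, -0.5]
gripper_width: 0.0399
```

```bash
python3 - <<'E'
from h import *
p=SEAT-SX*.09
plan((*p,.305,76.6),(*p,.221,76.6))
save('scene','s10.png',(150,130,350,280),4)
E
```

```text
t 12.05 pos [ 0.4677 -0.1368  0.3067] ydir 21.04 zax [ 0.002 -0.    -1.   ] w 0.0399 F [ 0.8 -1.  -0.5]
[21.02, 10.74, 0.16] [0.001, 0.002, -0.97]
[21.03, 10.72, 8.56] [0.001, 0.002, -0.97]
```

View pics/s10.png

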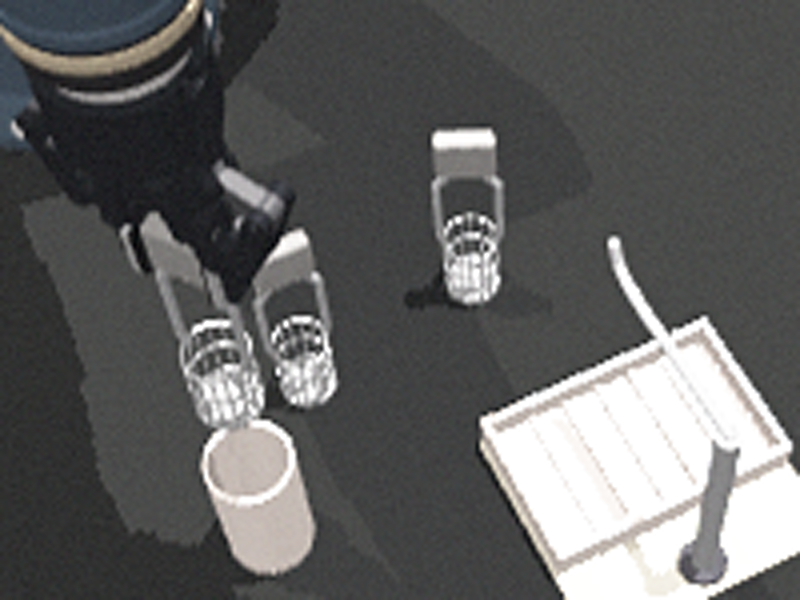

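Emit:
{"fn": "jog_arm", "kwargs": {"deltas": [[[3,1.5,0.1],[0,0,-0.12],3.5],[[6,3,0.1],[0,0,-0.25],3.5],[[9,4.5,0.1],[0,0,-0.38],3.5],[[12,6,0.1],[0,0,-0.51],3.5],[[15,7.5,0.1],[0,0,-0.65],3.5],[[18,9,0.1],[0,0,-0.78],3.5],[[20,10.2,0.1],[0,0,-0.9],3.5],[[21,10.7,0.1],[0,0,-0.97],3.5],[[21,10.7,3],[0,0,-0.97],3.5],[[21,10.7,6],[0,0,-0.97],3.5],[[21,10.7,8.5],[0,0,-0.97],3.5],[[21,10.7,8.5],[0,0,-0.97],3.5]]}}

```text
t: 13.3
position: [0.4889, 0.0972, 0.2156]
ee_rot: [0.116, 0.993, -0.001, -0.004]
contact_force: [-1.0, 0.4, -1.3]
gripper_width: 0.0401
```

```bash
python3 - <<'E'
from h import *
q=lambda d,z:(*(SEAT+SX*d),z,76.6)
plan(q(-.09,.221),q(0,.221))
save('scene','s11.png',(230,110,430,260),4)
save('top','t11.png',(170,130,350,270),4)
E
```

```text
t 13.3 pos [0.4889 0.0972 0.2156] ydir 76.63 zax [-0.007 -0.001 -1.   ] w 0.0401 F [-1.   0.4 -1.3]
[-0.32, 0.14, -0.55] [-0.003, -0.007, 0.001]
[-9.32, 0.14, -0.61] [-0.003, -0.007, 0.001]
```

View pics/s11.png

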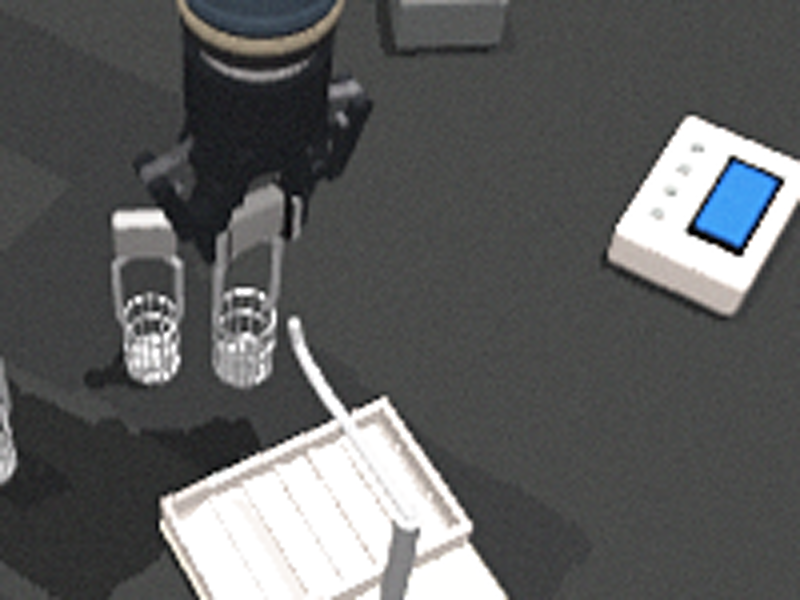

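View pics/t11.png

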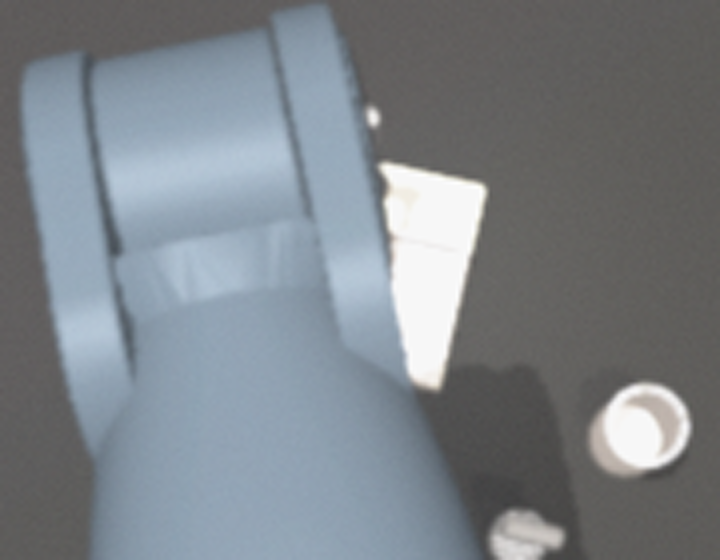

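```bash
python3 - <<'E'
from h import *
im=grab_frame('scene');k=7;x0,y0=270,150
A=cv2.resize(im[y0:y0+85,x0:x0+70],None,fx=k,fy=k,interpolation=cv2.INTER_CUBIC);B=A.copy()
def pt(P,col,r=3):
    q=(proj('scene',P)-[x0,y0]+.5)*k;cv2.circle(B,tuple(int(v) for v in q),r,col,-1)
S=lambda x,y,z:np.array([*(SEAT+SX*x+SY*y),z])
pt(S(0,0,.180),(255,0,0));pt(S(-.042,0,.200),(255,0,0));pt(S(.09,0,.186),(255,0,0));pt(S(.055,0,.184),(255,0,0))
s=observe();M=R.from_quat(s['ee_rot']).as_matrix();p=np.array(s['position'])
for y in(-.0205,0,.0205):
  for z in (.127,.055,0): pt(p+M@np.array([0,y,-(z-.1256)]),(0,255,0))
cv2.imwrite('pics/s12.png',cv2.resize(np.hstack([A,B]),None,fx=.8,fy=.8)[:,:,::-1])
for d in tip_of('hook_seat','scene')+tip_of('hook_tip','scene')+tip_of('eye','scene'): print(d['confidence'],np.round(d['xyz'],4))
print(p+M@np.array([0,0,-.0014]),S(-.042,0,.2))
E
```

```text
0.66 [0.5815 0.0773 0.1779]
0.74 [0.5342 0.0873 0.196 ]
0.36 [0.5846 0.4699 0.0015]
0.76 [ 0.3916 -0.049   0.1295]
0.64 [0.4005 0.0839 0.1244]
0.56 [0.4942 0.0989 0.2213]
0.45 [ 0.6331 -0.2657  0.0023]
[0.49180932 0.09768774 0.22185257] [0.53914341 0.08673341 0.2       ]
```

View pics/s12.png

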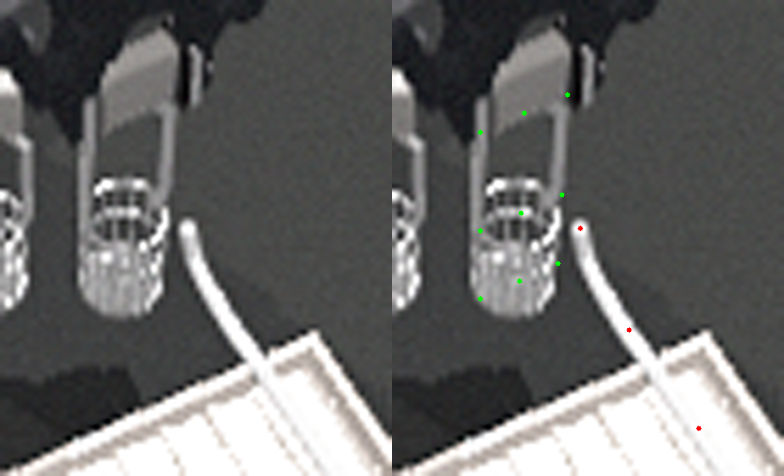

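```bash
python3 - <<'E'
from h import *
q=lambda d,z:(*(SEAT+SX*d),z,76.6)
plan(q(-.09,.221),q(0,.221),q(0,.18))
E
```

```text
t 13.6 pos [0.4924 0.0978 0.2212] ydir 76.61 zax [ 0.002  0.001 -1.   ] w 0.0395 F [ 0.3 -0.  -0.3]
[-0.0, 0.01, 0.02] [0.001, 0.002, 0.0]
[-9.0, 0.01, 0.04] [0.001, 0.002, 0.0]
[-8.99, 0.0, 4.14] [0.001, 0.002, 0.0]
```

Settled exactly on target. Threading along the hook axis, in steps.

Emit:
{"fn": "jog_arm", "kwargs": {"deltas": [[[-1,0,0],[0,0,0],3.5],[[-2.5,0,0],[0,0,0],3.5],[[-4,0,0],[0,0,0],3.5],[[-5.5,0,0],[0,0,0],3.5],[[-6.5,0,0],[0,0,0],3.5],[[-6.5,0,0],[0,0,0],3.5],[[-6.5,0,0],[0,0,0],3.5]]}}

```text
t: 14.3
position: [0.5556, 0.0826, 0.2213]
ee_rot: [0.117, 0.993, 0.0, 0.001]
contact_force: [-0.5, -0.3, -1.4]
gripper_width: 0.0394
```

```bash
python3 - <<'E'
from h import *
q=lambda d,z:(*(SEAT+SX*d),z,76.6)
plan(q(0,.221),q(0,.18))
save('scene','s13.png',(260,130,380,230),6)
E
```

```text
t 14.3 pos [0.5556 0.0826 0.2213] ydir 76.6 zax [ 0.002  0.001 -1.   ] w 0.0394 F [-0.5 -0.3 -1.4]
[-2.51, 0.02, 0.04] [0.001, 0.002, -0.0]
[-2.5, 0.01, 4.14] [0.001, 0.002, -0.0]
```

View pics/s13.png

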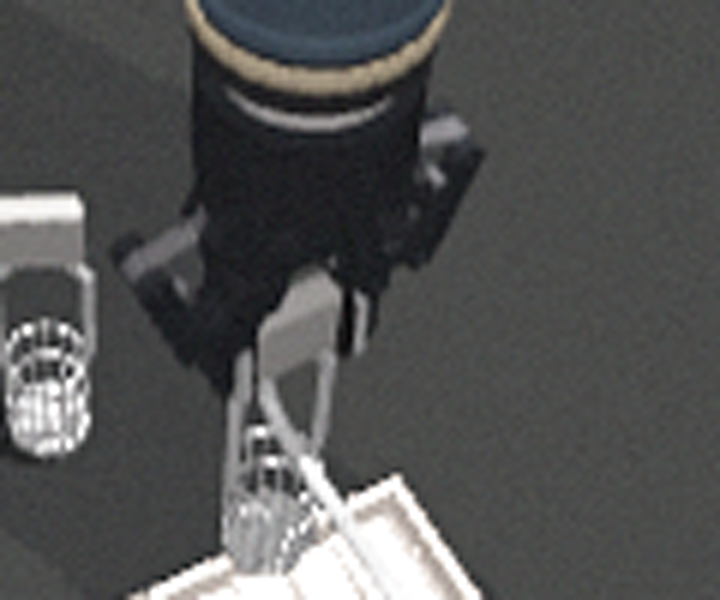

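Emit:
{"fn": "jog_arm", "kwargs": {"deltas": [[[-1.2,0,0],[0,0,0],3.5],[[-2.5,0,0],[0,0,0],3.5],[[-2.5,0,0],[0,0,0],3.5],[[-2.5,0,1],[0,0,0],3.5],[[-2.5,0,2],[0,0,0],3.5],[[-2.5,0,3],[0,0,0],3.5],[[-2.5,0,3],[0,0,0],3.5]]}}

```text
t: 15.05
position: [0.5783, 0.0769, 0.1894]
ee_rot: [0.117, 0.993, 0.0, -0.001]
contact_force: [-0.4, -0.5, -1.6]
gripper_width: 0.0398
```

```bash
python3 - <<'E'
from h import *
q=lambda d,z:(*(SEAT+SX*d),z,76.6)
plan(q(0,.18))
save('scene','s14.png',(270,140,390,240),6)
E
```

```text
t 15.05 pos [0.5783 0.0769 0.1894] ydir 76.62 zax [-0.001  0.    -1.   ] w 0.0398 F [-0.4 -0.5 -1.6]
[-0.16, 0.05, 0.94] [-0.0, -0.001, 0.0]
```

View pics/s14.png

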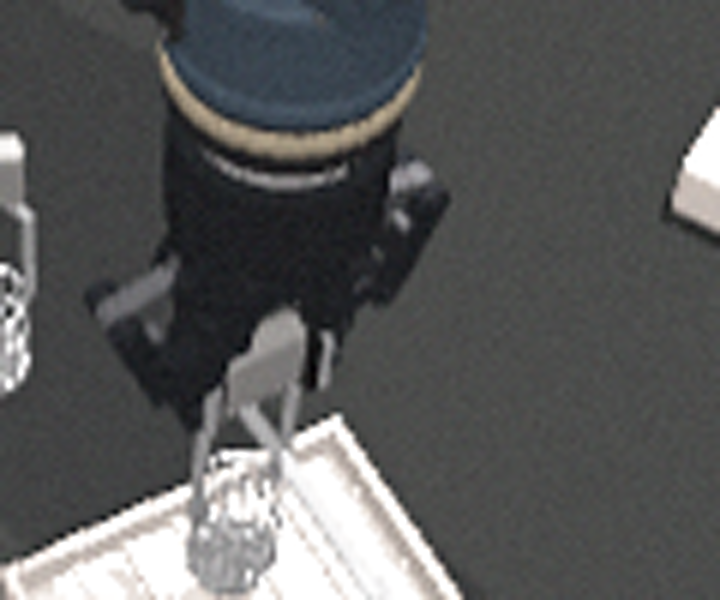

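Emit:
{"fn": "jog_arm", "kwargs": {"deltas": [[[-0.15,0.05,0.3],[0,0,0],3.5],[[-0.15,0.05,0.6],[0,0,0],3.5],[[-0.15,0.05,0.8],[0,0,0],3.5],[[-0.15,0.05,0.8],[0,0,0],3.5]]}}

```text
t: 15.5
position: [0.5802, 0.0771, 0.1822]
ee_rot: [0.117, 0.993, 0.0, -0.0]
contact_force: [-0.1, 0.4, -1.3]
gripper_width: 0.0399
```

Emit:
{"fn": "jog_arm", "kwargs": {"deltas": [[[0,0,0.15],[0,0,0],3.5],[[0,0,0.3],[0,0,0],3.5],[[0,0,0.3],[0,0,0],3.5]]}}

```text
t: 15.8
position: [0.5803, 0.0771, 0.1791]
ee_rot: [0.117, 0.993, 0.0, -0.0]
contact_force: [0.4, 1.0, -1.6]
gripper_width: 0.0393
```

Emit:
{"fn": "jog_arm", "kwargs": {"deltas": [[[0,0,0.1],[0,0,0],3.5],[[0,0,0.2],[0,0,0],3.5],[[0,0,0.2],[0,0,0],3.5]]}}

```text
t: 16.1
position: [0.5805, 0.0771, 0.1785]
ee_rot: [0.117, 0.993, 0.0, 0.001]
contact_force: [-2.7, -0.9, 9.9]
gripper_width: 0.0395
```

```bash
python3 - <<'E'
from h import *
plan()
save('scene','s15.png',(270,140,390,240),6)
E
```

```text
t 16.1 pos [0.5805 0.0771 0.1785] ydir 76.62 zax [ 0.001  0.001 -1.   ] w 0.0395 F [-2.7 -0.9  9.9]
```

View pics/s15.png

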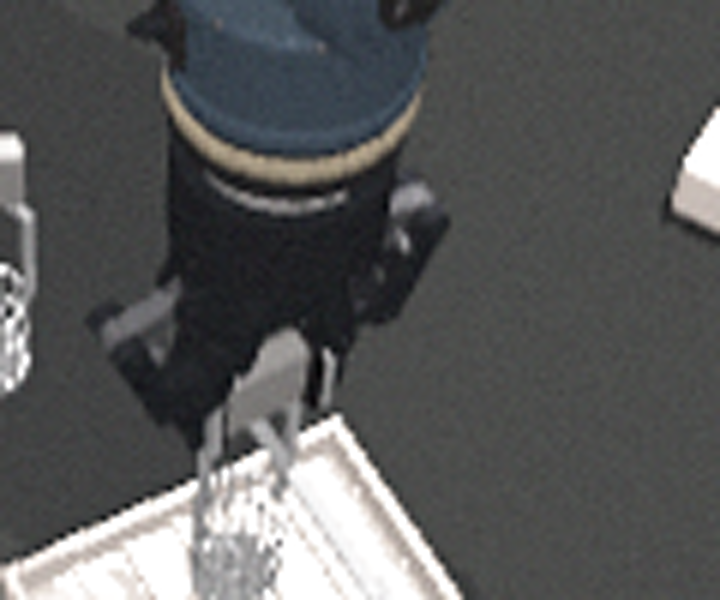

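Emit:
{"fn": "jog_arm", "kwargs": {"deltas": [[[0,0,-0.1],[0,0,0],3.9],[[0,0,-0.1],[0,0,0],4.1],[[0,0,-0.1],[0,0,0],4.2],[[0,0,-0.1],[0,0,0],4.35],[[0,0,-0.1],[0,0,0],4.5],[[0,0,-0.1],[0,0,0],4.8],[[0,0,-0.1],[0,0,0],5.4],[[0,0,-0.1],[0,0,0],6],[[0,0,-0.1],[0,0,0],6]]}}

```text
t: 17.05
position: [0.5805, 0.0771, 0.1794]
ee_rot: [0.116, 0.993, 0.0, 0.001]
contact_force: [-0.2, 0.4, -0.2]
gripper_width: 0.06
```

```bash
python3 - <<'E'
from h import *
plan()
save('scene','s16.png',(270,140,390,240),6)
E
```

```text
t 17.05 pos [0.5805 0.0771 0.1794] ydir 76.62 zax [ 0.001  0.001 -1.   ] w 0.06 F [-0.2  0.4 -0.2]
```

View pics/s16.png

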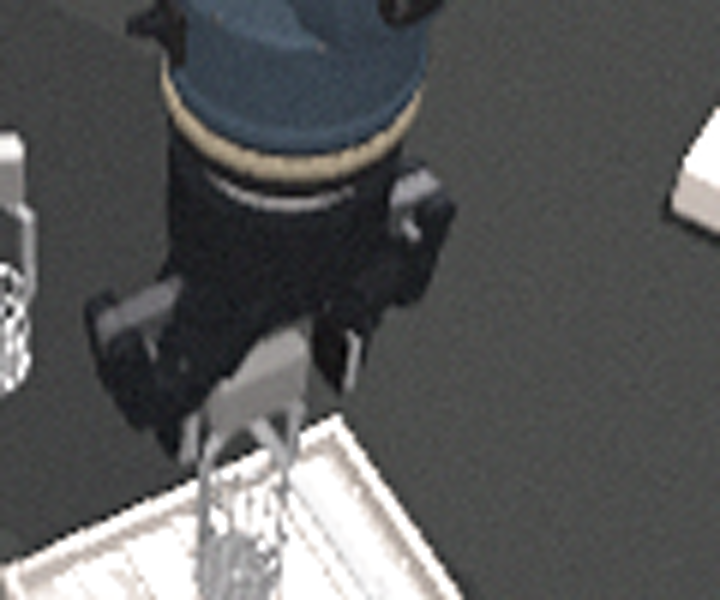

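Emit:
{"fn": "jog_arm", "kwargs": {"deltas": [[[0,0,-0.1],[0,0,0],7],[[0,0,-0.1],[0,0,0],7.5],[[0,0,-1],[0,0,0],7.5],[[0,0,-2.5],[0,0,0],7.5],[[0,0,-4.5],[0,0,0],7.5],[[0,0,-7],[0,0,0],7.5],[[0,0,-10],[0,0,0],7.5],[[0,0,-13],[0,0,0],7.5],[[0,0,-13],[0,0,0],7.5]]}}

```text
t: 18.0
position: [0.5816, 0.0772, 0.3142]
ee_rot: [0.116, 0.993, 0.001, 0.004]
contact_force: [-0.4, -0.8, 0.0]
gripper_width: 0.0748
```

```bash
python3 - <<'E'
from h import *
plan((.45,-.2,.33,76.6))
save('scene','s17.png',(230,110,390,240),5)
E
```

```text
t 18.0 pos [0.5816 0.0772 0.3142] ydir 76.62 zax [ 0.008  0.001 -1.   ] w 0.0748 F [-0.4 -0.8  0. ]
[6.37, -30.01, -1.72] [0.003, 0.008, 0.0]
```

View pics/s17.png

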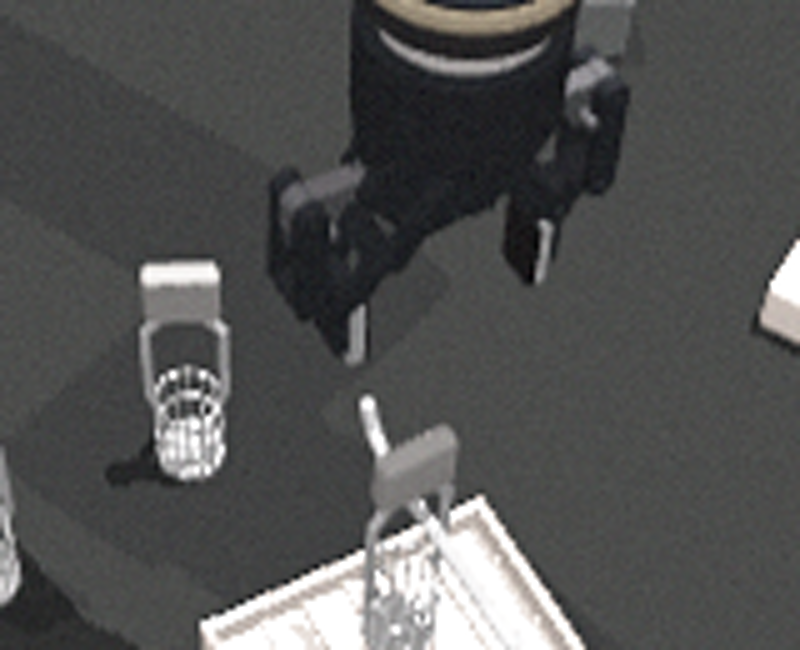

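Emit:
{"fn": "jog_arm", "kwargs": {"deltas": [[[0,0,-4],[0,0,0],7.5],[[3,-5,-6],[0,0,0],7.5],[[6,-10,-6],[0,0,0],7.5],[[6,-15,-6],[0,0,0],7.5],[[6,-20,-6],[0,0,0],7.5],[[6,-25,-6],[0,0,0],7.5],[[6,-30,-6],[0,0,0],7.5],[[6,-34,-6],[0,0,0],7.5],[[6,-34,-6],[0,0,0],7.5],[[6,-34,-6],[0,0,0],7.5],[[6,-34,-6],[0,0,0],7.5],[[6,-34,-6],[0,0,0],7.5]]}}

```text
t: 19.25
position: [0.4441, -0.2385, 0.3708]
ee_rot: [0.116, 0.993, 0.001, 0.003]
contact_force: [0.2, 0.1, 0.0]
gripper_width: 0.0748
```

```bash
python3 - <<'E'
from h import *
plan()
save('scene','s18.png',(170,110,430,300),3);save('top','t18.png',(180,130,380,280),4)
a=grab_frame('scene')
for cam in('scene','top'):
  for q in ['eye','basket','tray_end','beaker','hook_seat','jar','jug','meter']:
    for d in tip_of(q,cam)[:3]: print(cam,q,round(d['confidence'],2),np.round(d['xyz'],4))
b=grab_frame('scene');print('maxdiff hang region',cv2.absdiff(cv2.GaussianBlur(a,(3,3),0),cv2.GaussianBlur(b,(3,3),0))[180:260,280:350].max())
E
```

```text
t 19.25 pos [ 0.4441 -0.2385  0.3708] ydir 76.72 zax [ 0.006  0.001 -1.   ] w 0.0748 F [0.2 0.1 0. ]
scene eye 0.88 [0.4014 0.0838 0.1246]
scene eye 0.62 [0.5817 0.0778 0.1781]
scene eye 0.6 [ 0.3912 -0.0507  0.1267]
scene basket 0.96 [ 0.3985  0.0855 -0.0011]
scene basket 0.92 [0.5761 0.0775 0.0545]
scene basket 0.79 [ 0.3935 -0.0566 -0.0006]
scene tray_end 0.7 [0.5985 0.1626 0.0364]
scene beaker 0.78 [ 0.4666 -0.1401  0.0009]
scene hook_seat 0.84 [0.5781 0.0747 0.1785]
scene jar 0.67 [ 0.6353 -0.2632  0.0015]
scene jug 0.64 [ 0.4716 -0.4004  0.0011]
scene meter 0.85 [5.856e-01 4.717e-01 1.000e-04]
top eye 0.63 [0.5766 0.0762 0.1767]
top eye 0.51 [ 0.3894 -0.0524  0.1246]
top eye 0.48 [0.4034 0.0876 0.1257]
top basket 0.71 [0.5971 0.1602 0.0329]
top basket 0.64 [ 3.949e-01 -5.040e-02  3.000e-04]
top basket 0.62 [ 0.4006  0.0865 -0.0021]
top tray_end 0.76 [0.6005 0.1581 0.0344]
top beaker 0.97 [ 0.4648 -0.1362  0.0018]
top beaker 0.42 [0.5801 0.0789 0.1786]
top hook_seat 0.94 [0.5778 0.0799 0.1804]
top jar 0.69 [ 0.6366 -0.2609  0.0037]
top jar 0.48 [ 0.4647 -0.1372  0.0011]
top jar 0.33 [ 0.4659 -0.4016 -0.0017]
top jug 0.62 [ 0.4675 -0.4005  0.0005]
top meter 0.84 [ 0.5852  0.4709 -0.0015]
maxdiff hang region 5
```

View pics/s18.png

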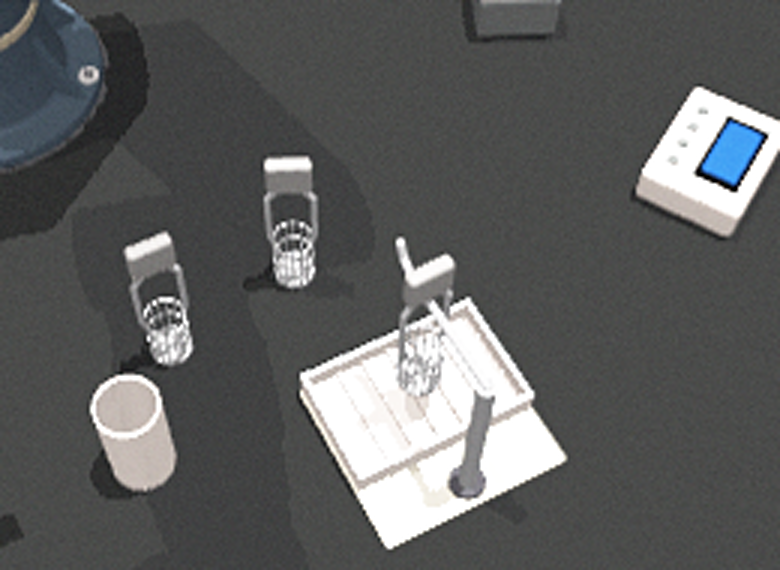

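View pics/t18.png

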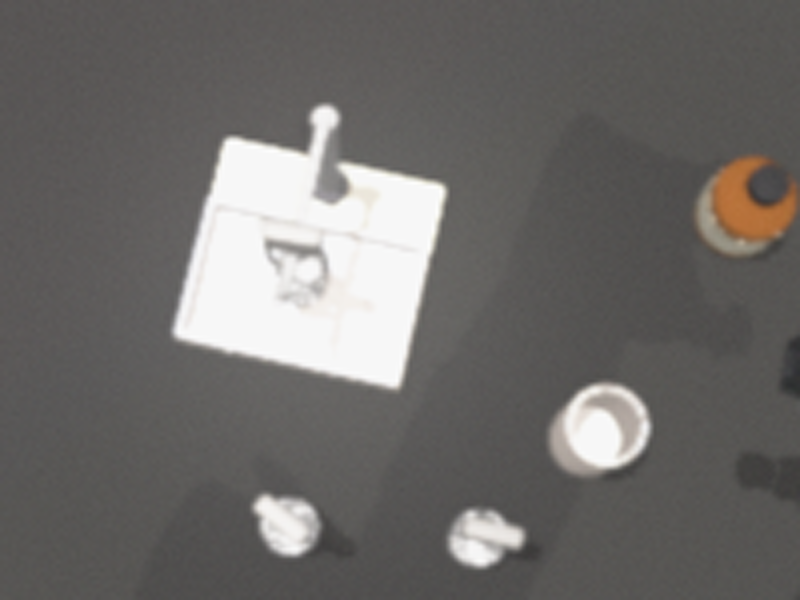

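```bash
python3 - <<'E'
from h import *
print(job_done())
E
```

```text
the job is handed in; nothing more can be done
None
```

The job is done and handed in at about 20 s of the 64 s allowed, but the hand-in reports no verdict.

**What I did**
- **Tray:** I pushed the drip tray's end face until it met the stop, where the force rose to about 18 N.
- **Basket:** I gripped the rightmost basket by its block and drew it straight up out of the beaker. I then threaded its loop over the hook, lowered it until it touched the seat (about 10 N), released it and moved the arm clear.

**Last checks**
- **Eye on the seat:** the eye read at (0.577–0.582, 0.077, 0.177–0.178), which matches the seat. The basket's underside is about 54 mm up, over the tray.
- **Stillness:** two successive pictures of the hanging basket showed no motion, and the tool force was about 0.
- **Tray home:** the outer end reads 84–88 mm from the seat along the stand's y, averaging 85.6 mm against 85 mm when home.
- **Beaker:** it stands upright and within a few mm of where it started, inside measuring error.
- **Bystanders:** the jar, the jug, the meter and the two other baskets show no visible move.

**Where checks disagreed:** the top camera's network gave some false hits, calling the tray a "basket" and the hanging basket a "beaker". I set these aside because the pictures showed otherwise.

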